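# Index the copper blank and stamp it on the lever press

## Robot

A 6-joint arm with a two-finger parallel gripper is mounted at the origin on the work surface. World frame = base frame: x ahead of the robot, y to its left, z up, the work surface at z = 0. Lengths are in m, angles in rad, forces in N, time in s.
With the tool pointing down it reaches from about 0.3 to 0.775 m from the base axis. Payload 14.6 kg.
Tool frame: the origin (TCP) lies midway between the tips of the shut fingers; the grasp point (between the pads) lies 19 mm behind it; z points along the fingers, y is the line along which they close (so a half turn about z gives the same grasp; the last joint's range is limited). The gripper opens to 94 mm and grips with 3 to 60 N. Pads are 16 mm wide; open, the fingers measure 119 mm over their backs; the gripper's body (75 mm by 177 mm) begins 78 mm behind the grasp point.
Start: joints at [-1.326, 0.3, 1.521, -0, 1.321, -0.067], TCP at [0.169, -0.523, 0.174] pointing down, gripper open.
Joint ranges: [-3.03, 3.03], [-0.79, 2.21], [0.23, 2.52], [-1.04, 4.18], [0, 3.07], [-2.55, 2.55]. Speed limits (rad/s): [2.22, 2.22, 2.57, 3.14, 3.14, 3.14].

## Interface

Orientations are given as a rotation vector (axis times angle).
In Python, from cell import manip gives the robot as it stands.
- The arm moves only by the tool drive_tool, never from a script. Its argument "moves" is a list of rows, each a list of 3 entries, a list of its own where there are three numbers: the shift along the tool's x, y, z in m, then the turn, a rotation vector about the tool's x, y, z in rad, then the closure, from 0 (fully open) to 1 (shut). In form: [[[dx, dy, dz], [ax, ay, az], gripper], ...]. A call has 1 to 12 rows; each row shifts and turns the commanded pose from where the row before left it, along the tool's axes as they then stand; what a row does not reach is not made up. A row lasts 1/12 s, in which the tool goes at most 41.7 mm and 7.16 degrees, less where a joint would pass 70% of its speed; a pose out of reach is approached as far as the arm can. A call is refused whole if a number of a shift passes 0.0417 or a number of a turn 0.125, either way. A call with a gripper value outside its range is refused whole. The fingers move at their own pace and stop on an object; "squeeze" is the grip in N (left out, the last holds). Time passes only in rows, so rows that do not move let the fingers close. It gives the time, the measured TCP pose, the force, the opening and the grip force at its end, in the units of the state.
- manip.get_state(): the state, without advancing time (a new reading comes with each control period).
- manip.capture(name): name is "side" or "top"; returns a dict with "color" (480x640x3 uint8, red, green, blue), "intrinsics" (3x3 intrinsics, pixels), "position" and "orientation" of the camera in the world. Camera axes: x right, y up, looking along -z (the intrinsics and any distortion apply to the point x, -y, -z); pixel columns grow to the right and rows downward; lengths in m; the calibration is good to about 2 mm. A picture is of the moment at which its call begins. There is no depth.
- manip.job_done(): hands the job in; it is judged then, once.
The state is a dict: "t": time; "joints": joint angles; "qd": joint speeds; "joint_torque": joint torques, N m; "tool_pos": TCP position; "eef_rot": TCP orientation; "force": force on the tool from outside, world axes, zero at the start; "moment": the same for the moment, N m; "gripper_width": opening from 0.0 (shut) to 1.0 (fully open); "grip_force": force on a finger pad.
Only numpy, scipy, OpenCV 4.12 (cv2) and the standard library are available. Lean on these libraries where they do the work, as an engineer would, in place of code of your own. Each camera call takes 0.05 s, during which the arm holds its last target. There are 200 camera calls.

## Task

On the jeweller's lever press, turn the round index plate by its red peg until it clicks home with the copper blank under the punch, then bring the lever's black ball handle down until the punch bears firmly on the copper, and keep the pressure on for half a second. Somebody resets the punch depth every time, so go by feel: stop when it is firm and do not force it on. Then ease the lever back up to its rest without letting it snap, and leave the silver blank in its nest and the other things on the bench alone.

Things in the scene. Friction and masses are not known exactly. Their poses are not given: they have to be found in the camera images.
- press: Green cast-iron press fixed to the bench; base 300 x 260 x 22 mm, 203 mm tall. Origin: bench top, under the round plate's axis; z up, +x from that axis to the punch (65 mm off) and the column behind it, +y to the side where the lever handle sticks out. Its head over the punch fills x 28 to 172, y -56 to 32, z 105 to 165 mm; the lever's pivot cheeks rise to 203 mm.
- plate (a joint): Angle of the round dark-steel index plate (200 mm across, top 40 mm above the bench), rad, counter-clockwise from above. A sprung plunger pulls it into detents at -1.047, 0, +1.047; it starts at 0; leaving one takes about 8 N at the peg. Nests of four 4 mm brass pins lie 65 mm from the axis: at 0 an empty one is under the punch, the others 60 degrees to either side.
- plate_center (a point): Centre of the plate's top face, 40 mm above the bench. Fixed place; turns with the plate.
- peg (a point): Red upright peg on the plate to turn it by, 14 mm thick, 85 mm from the plate's axis, across from the punch when the plate is at 0. It stands from 40 to 78 mm above the bench; this point lies on its axis 60 mm above the bench. Can be pinched from above or pushed.
- nest_left (a point): Centre of the floor of the nest that starts on the +y (lever handle) side of the press, on the plate's top face. Moves with the plate.
- nest_right (a point): Centre of the floor of the nest that starts on the -y side of the press. Moves with the plate.
- copper: Copper-coloured disc, 36 mm across, 5 mm thick, lying loose in one of the two side nests (either one). Origin: centre of its underside.
- silver: Silver-coloured disc of the same size, in the other side nest. Origin: centre of its underside. Not to be stamped.
- lever (a joint): How far the sprung lever is down from its raised rest, rad: 0 up at rest, grows as the ball handle goes down; mechanical limit 0.9. The punch goes down 40 mm per rad. It meets a blank somewhere between about 0.4 and 0.65, depending on how the punch is set. Beyond that the lever is stalled and must not be forced.
- handle (a point): Centre of the black ball (32 mm) at the lever's end, 200 mm from its hinge, 259 mm above the bench at rest, when the lever rises 0.35 rad above level. Swings down in the press's y-z plane. The spring pushes the ball up with 2 N at the top, 4 to 5 N lower down; a firm stamp takes some 6 to 20 N more there (the punch gets five times that). Push it from above or pinch it.
- lever_hinge (a point): The lever's hinge, fixed to the press, 190 mm above the bench; its axis runs along the press's x.
- punch_axis (a point): Point on the upright axis of the dark steel punch (24 mm across, flat lower face), fixed to the press, 70 mm above the bench, over the circle of nests. With the lever up the lower face of the punch hangs 0 to 8 mm below this point, depending on how it was set.
- dish: Loose white ceramic dish, 84 mm across, 24 mm high, on the bench near the press on its handle side. Origin: centre of its underside. Leave alone.
- burnisher: Loose small tool with a blue handle, 134 mm long, lying along its x, beside the press. Origin on the bench at mid length. Leave alone.
- mallet: Loose wooden mallet, 260 mm long, lying along its x, head at +x. Leave alone.
- tumbler: Loose glass tumbler, 74 mm across, 90 mm high. Leave alone.
- mandrel: Loose tapered steel mandrel standing on an 80 mm foot, 160 mm high. Leave alone.
- ring_clamp: Loose wooden ring clamp, 120 x 28 x 30 mm, lying along its x. Leave alone.

How it is judged:
On the way, in this order (a step that is already met when the one before it is completed fails the run):
1. the plate has clicked home (within 0.06 rad of a side detent) with the copper blank lying in its nest under the punch (within 5 mm), lever up (horizontal distance between copper and punch_axis below 0.005 m and (value of joint plate between -1.1072 and -0.9872 rad or value of joint plate between 0.9872 and 1.1072 rad) and z of copper in the frame of plate_center below 0.003 m and angle between copper's own z axis and vertical below 0.1 rad and value of joint lever below 0.08 rad), for 0.3 s.
2. the punch presses on the copper blank with more than 20 N, for 0.4 s (horizontal distance between copper and punch_axis below 0.005 m and (value of joint plate between -1.1072 and -0.9872 rad or value of joint plate between 0.9872 and 1.1072 rad) and contact force between punch and copper above 20 N), for 0.4 s.
At the end, for the whole second after the job is handed in: The plate rests in a side detent (within 0.06 rad) with the copper blank flat in its nest, centred under the punch within 5 mm; the lever is back up at rest (below 0.05 rad); the silver blank is still in its nest (within 6 mm); both blanks are at rest (horizontal distance between copper and punch_axis below 0.005 m and (value of joint plate between -1.1072 and -0.9872 rad or value of joint plate between 0.9872 and 1.1072 rad) and z of copper in the frame of plate_center below 0.003 m and angle between copper's own z axis and vertical below 0.1 rad and value of joint lever below 0.05 rad and (distance between silver and nest_left below 0.006 m or distance between silver and nest_right below 0.006 m) and linear speed of each of copper, silver below 0.02 m/s); the robot touches nothing.
It fails at once if the punch is forced onto the copper blank with more than 200 N (about 40 N at the handle) (contact force between punch and copper above 200 N).
It fails at once if the silver blank is stamped (contact force between punch and silver above 2 N).
It fails at once if the lever snaps back up faster than 4 rad/s (0.8 m/s at the ball) (velocity of joint lever below -4 rad/s).
It fails at once if another thing on the bench is pushed more than 25 mm, or one that stands is tipped over (distance of any of dish, burnisher, mallet, tumbler, mandrel, ring_clamp from where it was at the start of the episode above 0.025 m or angle between any of dish, tumbler, mandrel's own z axis and vertical above 0.5 rad).
It also fails if it takes over 61 s, if anything falls off the work surface, if the arm or the gripper's body presses on something with over 40 N, if the wrist force passes 120 N, or if a joint passes its speed limit or range.

## Working session

There is one attempt and no reset: what is moved stays moved. The work goes in short steps, Python scripts to look and compute and a tool call to move; the robot and the scene stay as the last step left them, time stands still between calls to the robot, and variables do not carry over. Pictures are saved under pics/ and viewed, at most 10 in all, crops included, and the job is handed in when it is done.

Besides the shell and the picture viewer there is one more tool, called after ">>>" as name(argument=value, ...), one argument or row to a line, values as JSON. drive_tool: Moves the arm, as the interface text tells. Its arguments: {"type":"object","properties":{"moves":{"type":"array"},"squeeze":{"type":"number"}},"required":["moves"]}

```bash
ls; mkdir -p pics; cat > h.py <<'E'
import numpy as np, cv2
from scipy.spatial.transform import Rotation as R
from cell import manip
def rot(c):
    o=np.array(c["orientation"],float)
    if o.shape==(3,3): return o
    return (R.from_rotvec(o) if o.size==3 else R.from_quat(o)).as_matrix()
def ray(c,u,v):
    K=np.array(c["intrinsics"]); d=np.linalg.solve(K,[u,v,1.0])
    d=rot(c)@(d*[1,-1,-1]); return np.array(c["position"]),d/np.linalg.norm(d)
def onz(c,u,v,z):
    p,d=ray(c,u,v); return p+d*(z-p[2])/d[2]
def tri(c1,a,c2,b):
    p,d=ray(c1,*a);q,e=ray(c2,*b)
    s=np.linalg.lstsq(np.c_[d,-e],q-p,rcond=None)[0]
    x,y=p+d*s[0],q+e*s[1]; return (x+y)/2,np.linalg.norm(x-y)
def proj(c,P):
    x=rot(c).T@(np.array(P)-c["position"]); u=np.array(c["intrinsics"])@(x*[1,-1,-1]); return u[:2]/u[2]
E
python3 - <<'E'
from h import *
import pickle
D={}
for n in("side","top"):
    c=manip.capture(n);D[n]=c;cv2.imwrite(f"pics/{n}0.png",c["color"][:,:,::-1])
    print(n,{k:v for k,v in c.items() if k!="color"})
pickle.dump(D,open("d0.pkl","wb"));print(manip.get_state())
E
```

```text
pics
side {'intrinsics': array([[484.63965441,   0.        , 315.53684598],
       [  0.        , 484.63965441, 247.05419946],
       [  0.        ,   0.        ,   1.        ]]), 'position': array([ 0.427351  , -1.0349895 ,  1.14201797]), 'orientation': array([ 0.79233455, -0.03961852, -0.14767131])}
top {'intrinsics': array([[526.05985247,   0.        , 321.51065652],
       [  0.        , 526.05985247, 244.09025572],
       [  0.        ,   0.        ,   1.        ]]), 'position': array([ 0.44204108, -0.01805243,  1.51509043]), 'orientation': array([ 0.04588416, -0.06465569, -1.53974864])}
{'t': 0.1, 'joints': array([-1.32560160e+00,  3.00417202e-01,  1.52144986e+00,  5.22637604e-06,
        1.32069268e+00, -6.66003793e-02]), 'qd': array([ 1.70348908e-03, -2.07686735e-03, -4.14611315e-04,  1.35453094e-04,
        2.12100015e-06,  6.31408678e-04]), 'joint_torque': array([-1.10483732e-03, -5.32649517e+01, -3.53286695e+01,  7.08448444e-02,
        2.35108612e-02, -8.09474659e-05]), 'tool_pos': array([ 0.16866346, -0.52325322,  0.17367142]), 'eef_rot': array([-3.10254152e+00, -4.87633492e-01,  1.27509682e-04]), 'force': array([-0.53842586,  0.48358271, -0.7684438 ]), 'moment': array([0.01280808, 0.01183316, 0.00999388]), 'grip_force': 0.0, 'gripper_width': 0.9973378953757001}
```

View pics/side0.png

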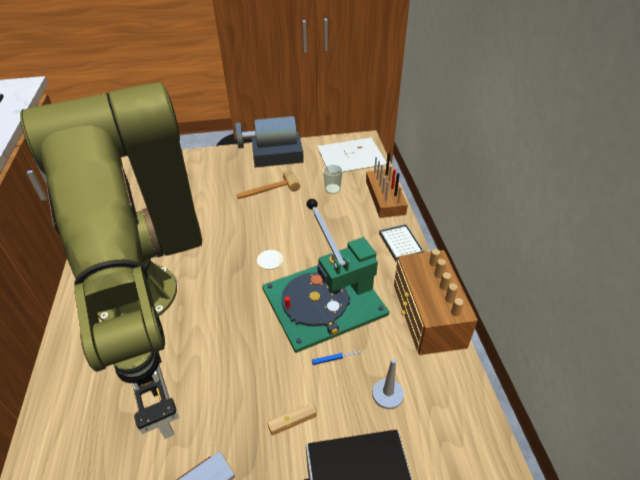

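View pics/top0.png

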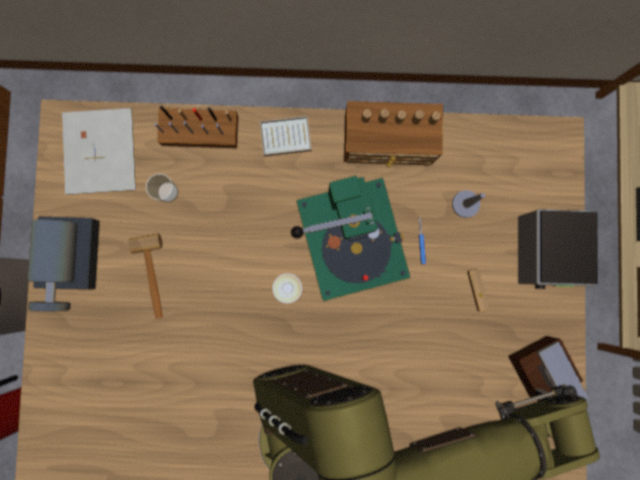

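The side view shows the red peg at (287,301), copper at (317,280) on the handle side, silver at (333,306) and the ball at (312,203). In the top view they are at (366,278), (334,242), (374,234) and (297,232).

```bash
python3 - <<'E'
from h import *
import pickle
D=pickle.load(open("d0.pkl","rb"))
def blob(n,lo,hi,seed,r=22,pick=None):
    h=cv2.cvtColor(D[n]["color"],cv2.COLOR_RGB2HSV);m=cv2.inRange(h,lo,hi)
    if lo[0]==0 and hi[0]<6: m|=cv2.inRange(h,(174,lo[1],lo[2]),(180,hi[1],hi[2]))
    w=np.zeros_like(m);cv2.circle(w,seed,r,255,-1);m&=w
    k,l,s,c=cv2.connectedComponentsWithStats(m)
    i=1+np.argmax(s[1:,4]);print(n,seed,c[i],s[i]);return c[i]
C=[D["side"],D["top"]]
P={}
for name,lo,hi,a,b,r in [("peg",(0,150,80),(5,255,255),(287,301),(366,278),12),
  ("copper",(5,120,100),(14,255,255),(317,280),(334,242),14),
  ("ball",(0,0,0),(180,255,45),(312,203),(297,232),12),
  ("dish",(0,0,190),(180,50,255),(270,259),(287,288),20)]:
    p=blob("side",lo,hi,a,r);q=blob("top",lo,hi,b,r)
    P[name]=tri(C[0],p,C[1],q);print(name,P[name])
# gold centre hub
p=blob("side",(15,120,100),(28,255,255),(315,296),9);q=blob("top",(15,120,100),(28,255,255),(356,248),9)
print("hub",tri(C[0],p,C[1],q))
# base outline
h=cv2.cvtColor(D["top"]["color"],cv2.COLOR_RGB2HSV);m=cv2.inRange(h,(70,100,30),(90,255,255))
cv2.imwrite("pics/m.png",m)
for n,(x0,y0,x1,y1) in {"side":(250,190,400,360),"top":(270,165,425,310)}.items():
    cv2.imwrite(f"pics/{n}c.png",cv2.resize(D[n]["color"][y0:y1,x0:x1,::-1],None,fx=4.5 if n=="top" else 3.5,fy=4 if n=="top" else 3.5,interpolation=cv2.INTER_CUBIC))
E
```

```text
side (287, 301) [287.14893617 301.57446809] [285 297   5  11  47]
top (366, 278) [364.90909091 277.09090909] [363 275   5   5  22]
peg (array([ 0.45605555, -0.15614404,  0.06464428]), np.float64(0.0029698496291911606))
side (317, 280) [316.27380952 279.23809524] [311 275  12   9  84]
top (334, 242) [333.70940171 241.82051282] [328 236  12  12 117]
copper (array([ 0.55252026, -0.06809932,  0.04450359]), np.float64(0.0026021172695366458))
side (312, 203) [311.29090909 203.54545455] [307 200  10   9  55]
top (297, 232) [296.72289157 231.81927711] [292 227  11  10  83]
ball (array([0.55703906, 0.02845576, 0.26079222]), np.float64(0.0031953271876440682))
side (270, 259) [269.59359606 258.99753695] [257 250  26  19 406]
top (287, 288) [285.83615819 288.6440678 ] [273 274  27  28 531]
dish (array([0.41851309, 0.06262991, 0.02179648]), np.float64(0.0003915896567438097))
side (315, 296) [314.40540541 295.91891892] [310 292  10   9  74]
top (356, 248) [356.12765957 247.94680851] [351 243  11  11  94]
hub (array([ 0.53737683, -0.13145515,  0.04428487]), np.float64(0.0023643299479034568))
```

View pics/sidec.png

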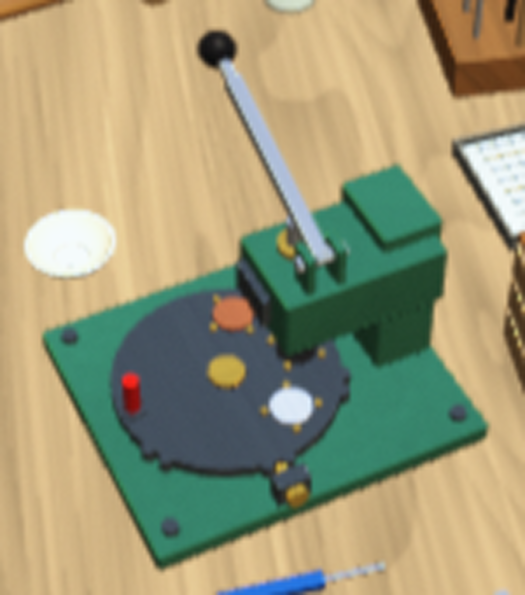

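View pics/topc.png

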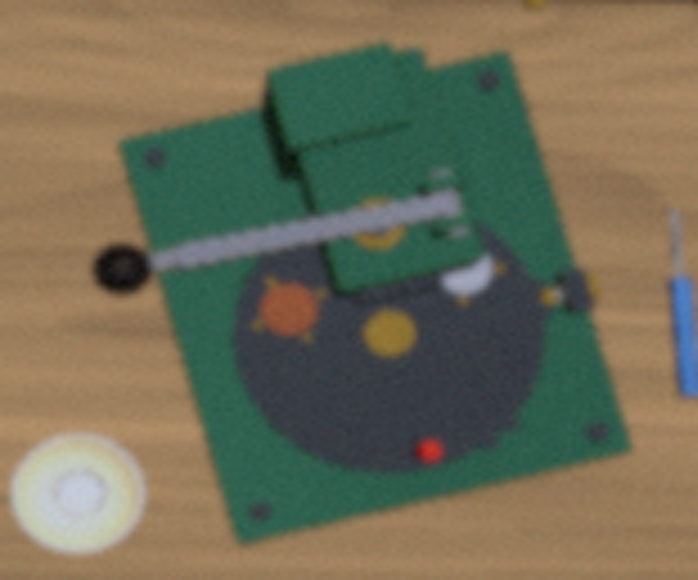

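The side and top crops agree. Relative to the hub, the peg is 85 mm away and copper is 65 mm away on the handle side, with heights and lengths as specified. Press yaw is about 16.7°, so the plate must go clockwise to -1.047.

>>> drive_tool(
  moves=[
    [[0.016,-0.012,0],[0,0,0.021],0],
    [[0.032,-0.0225,0],[0,0,0],0],
    [[0.032,-0.0225,0],[0,0,0],0],
    [[0.032,-0.0225,0],[0,0,0],0],
    [[0.032,-0.0225,0],[0,0,0],0],
    [[0.032,-0.0225,0],[0,0,0],0],
    [[0.032,-0.0225,0],[0,0,0],0],
    [[0.032,-0.0225,0],[0,0,0],0],
    [[0.032,-0.0225,0],[0,0,0],0],
    [[0.032,-0.0225,0],[0,0,0],0],
    [[0.032,-0.0225,0],[0,0,0],0],
    [[0.032,-0.0225,0],[0,0,0],0],
  ],
  squeeze=25,
)

```text
t: 1.1
tool_pos: [0.4473, -0.1673, 0.1741]
eef_rot: [-3.108, -0.455, 0.0]
force: [1.1, -0.7, 0.1]
gripper_width: 0.998
grip_force: 0.0
```

```bash
cat >> h.py <<'E'
HUB=np.array([.5374,-.1315,0.]);YAW=.2915
def press2w(x,y,z): return HUB+R.from_euler("z",YAW).apply([x,y,z])
def delta(T):
    s=manip.get_state();r=R.from_rotvec(s["eef_rot"]);return r.inv().apply(np.array(T)-s["tool_pos"])
E
python3 - <<'E'
from h import *
s=manip.get_state();print(s["tool_pos"],delta(press2w(-.085,0,.05)),np.degrees(np.arctan2(*R.from_rotvec(s["eef_rot"]).as_matrix()[[1,0],0])))
c=manip.capture("top");cv2.imwrite("pics/t1.png",cv2.resize(c["color"][165:310,270:425,::-1],None,fx=4,fy=4))
E
```

```text
[ 0.44727764 -0.16726069  0.17411593] [ 0.01160187 -0.00835532  0.12411531] 16.663345786492034
```

>>> drive_tool(
  moves=[
    [[0,0,0.0],[0,0,0],0],
    [[0,0,0],[0,0,0],0],
  ],
)

```text
t: 1.32
tool_pos: [0.4464, -0.1688, 0.1738]
eef_rot: [-3.108, -0.458, 0.001]
force: [0.1, 0.1, -0.3]
gripper_width: 1.002
grip_force: 0.0
```

```bash
python3 - <<'E'
from h import *
print(delta(press2w(-.085,0,.05)))
E
```

```text
[ 0.01291878 -0.0094821   0.12379628]
```

>>> drive_tool(
  moves=[
    [[0.013,-0.0095,0.0],[0,0,0],0.3],
    [[0,0,0.02],[0,0,0],0.4],
    [[0,0,0.03],[0,0,0],0.4],
    [[0,0,0.03],[0,0,0],0.4],
    [[0,0,0.03],[0,0,0],0.4],
    [[0,0,0.013],[0,0,0],0.4],
    [[0,0,0],[0,0,0],0.4],
    [[0,0,0],[0,0,0],0.5],
  ],
)

```text
t: 1.98
tool_pos: [0.4557, -0.1572, 0.0513]
eef_rot: [-3.108, -0.453, 0.001]
force: [0.3, -0.4, 0.1]
gripper_width: 0.559
grip_force: 0.0
```

```bash
python3 - <<'E'
from h import *
print(delta(press2w(-.085,0,.05)))
for n,b in(("side",(225,230,385,350)),("top",(290,190,410,310))):
    c=manip.capture(n);x0,y0,x1,y1=b;cv2.imwrite(f"pics/{n}2.png",cv2.resize(c["color"][y0:y1,x0:x1,::-1],None,fx=4,fy=4,interpolation=cv2.INTER_CUBIC))
E
```

```text
[ 0.00064951 -0.00117245  0.00127994]
```

View pics/side2.png

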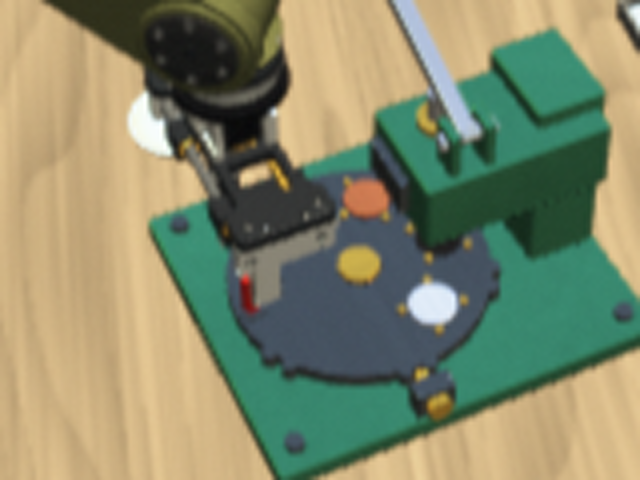

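The peg shows at crop (247,293), just left of the near finger at (265,275). I'll check that it lies between the pads.

```bash
python3 - <<'E'
from h import *
import pickle
D=pickle.load(open("d0.pkl","rb"));c=D["side"]
s=manip.get_state();r=R.from_rotvec(s["eef_rot"])
for q in([0,0,-.02],[0,.026,-.02],[0,.026,0],[0,-.026,-.02],[-.008,.026,0],[.008,.026,0],[-.008,.026,-.02]):
    p=s["tool_pos"]+r.apply(q); print(q,p.round(3),((proj(c,p)-[225,230])*4).round(), r.apply([0,1,0]).round(2) if q[1]==0 else "")
print((proj(c,press2w(-.085,0,.078))-[225,230])*4,(proj(c,press2w(-.085,0,.04))-[225,230])*4)
E
```

```text
[0, 0, -0.02] [ 0.457 -0.157  0.072] [251. 280.] [ 0.29 -0.96  0.  ]
[0, 0.026, -0.02] [ 0.464 -0.182  0.072] [265. 306.] 
[0, 0.026, 0] [ 0.464 -0.182  0.052] [267. 324.] 
[0, -0.026, -0.02] [ 0.449 -0.132  0.072] [237. 255.] 
[-0.008, 0.026, 0] [ 0.456 -0.184  0.052] [257. 328.] 
[0.008, 0.026, 0] [ 0.472 -0.18   0.053] [277. 320.] 
[-0.008, 0.026, -0.02] [ 0.456 -0.184  0.072] [255. 310.] 
[249.40179029 273.86005424] [252.60584257 307.46697798]
```

View pics/top2.png

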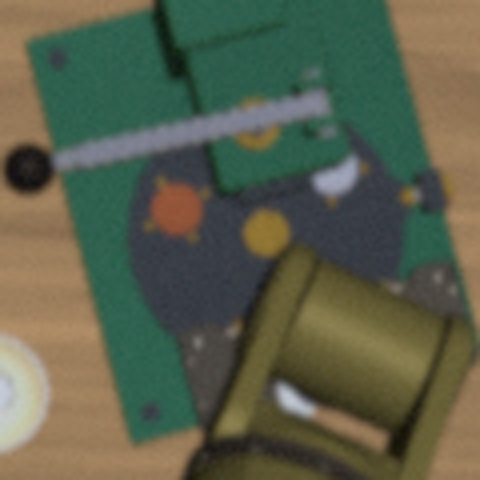

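Top crop: the gripper hides the peg, and copper is at (178,208). In the side view the peg sits where projected, between the pads, so I can close.

>>> drive_tool(
  moves=[
    [[0,0,0],[0,0,0],0.7],
    [[0,0,0],[0,0,0],0.9],
    [[0,0,0],[0,0,0],1],
    [[0,0,0],[0,0,0],1],
    [[0,0,0],[0,0,0],1],
  ],
)

```text
t: 2.5
tool_pos: [0.4563, -0.1563, 0.0514]
eef_rot: [3.108, 0.455, 0.0]
force: [0.5, -0.2, 0.5]
gripper_width: 0.18
grip_force: 0.0
```

>>> drive_tool(
  moves=[
    [[0,0,0],[0,0,0],1],
    [[0,0,0],[0,0,0],1],
    [[0,0,0],[0,0,0],1],
  ],
)

```text
t: 2.75
tool_pos: [0.4563, -0.1563, 0.0512]
eef_rot: [-3.108, -0.455, -0.0]
force: [0.5, -0.5, 0.6]
gripper_width: 0.005
grip_force: 0.0
```

```bash
python3 - <<'E'
from h import *
# rows: peg arc -62deg about hub at r=85mm (from measured start), tool turns -35deg, n steps
N=24
def pose(i):
    f=i/N;f=f*f*(3-2*f)
    a=np.pi-np.radians(60)*f; p=.085*np.array([np.cos(a),np.sin(a)]); return p,-np.radians(35)*f
for i in range(N):
    p,t=pose(i);q,u=pose(i+1);d=q-p
    ex=np.array([np.cos(t),np.sin(t)]);ey=np.array([np.sin(t),-np.cos(t)])
    print(i,round(d@ex,4),round(d@ey,4),round(-(u-t),3))
print(manip.get_state()["tool_pos"])
E
```

```text
0 0.0 -0.0005 0.003
1 0.0 -0.0013 0.009
2 0.0 -0.0021 0.014
3 0.0001 -0.0028 0.019
4 0.0002 -0.0034 0.023
5 0.0003 -0.0039 0.027
6 0.0004 -0.0044 0.03
7 0.0006 -0.0047 0.033
8 0.0007 -0.005 0.035
9 0.0009 -0.0052 0.036
10 0.0011 -0.0054 0.038
11 0.0012 -0.0054 0.038
12 0.0014 -0.0054 0.038
13 0.0015 -0.0053 0.038
14 0.0016 -0.0051 0.036
15 0.0016 -0.0048 0.035
16 0.0016 -0.0045 0.033
17 0.0016 -0.0041 0.03
18 0.0015 -0.0036 0.027
19 0.0013 -0.0031 0.023
20 0.0011 -0.0025 0.019
21 0.0009 -0.0019 0.014
22 0.0005 -0.0012 0.009
23 0.0002 -0.0004 0.003
[ 0.45628142 -0.15625454  0.05116086]
```

The gripper shut empty, so the peg was missed. I'll look again.

```bash
python3 - <<'E'
from h import *
c=manip.capture("side");cv2.imwrite("pics/s3.png",cv2.resize(c["color"][260:330,250:350,::-1],None,fx=7,fy=7,interpolation=cv2.INTER_CUBIC))
h=cv2.cvtColor(c["color"],cv2.COLOR_RGB2HSV);m=cv2.inRange(h,(0,150,80),(5,255,255))|cv2.inRange(h,(174,150,80),(180,255,255))
ys,xs=np.nonzero(m[280:325,270:310]);print(xs.min()+270,xs.max()+270,ys.min()+280,ys.max()+280)
for r in range(292,318):
    x=np.nonzero(m[r,270:310])[0]+270
    if len(x):print(r,x.min(),x.max())
for z in(.078,.06,.04): print(z,proj(c,press2w(-.085,0,z)))
s=manip.get_state();print(proj(c,s["tool_pos"]))
E
```

```text
285 289 299 307
299 287 289
300 285 289
301 285 289
302 285 289
303 286 289
304 286 289
305 286 289
306 286 289
307 287 288
0.078 [287.35044757 298.46501356]
0.06 [287.73372653 302.48518103]
0.04 [288.15146064 306.8667445 ]
[288.02674449 304.51935751]
```

View pics/s3.png

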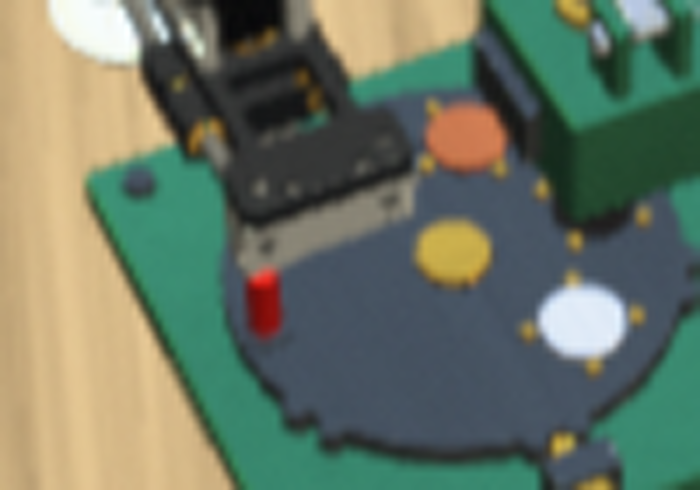

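The peg is unmoved and fully visible at crop (264,303), right over the closed fingers. So the tips must be either above it or beside it. I'll overlay projected tool points to tell which.

```bash
python3 - <<'E'
from h import *
import pickle
D=pickle.load(open("d0.pkl","rb"))
def crop(c,im,pts,x0,y0,w,h,f):
    o=cv2.resize(im[y0:y0+h,x0:x0+w,::-1],None,fx=f,fy=f,interpolation=cv2.INTER_CUBIC)
    for p,col in pts:
        u=(proj(c,p)-[x0,y0]+.5)*f; cv2.circle(o,tuple(int(v) for v in u),3,col,-1)
    return o
def pts(pos,rv,half):
    r=R.from_rotvec(rv);P=[]
    for sy in(-1,1): P+= [(pos+r.apply([0,sy*half,z]),(0,255,0) if z==0 else (255,0,255)) for z in(0,-.019)]
    for sx in(-1,1):
        for sy in(-1,1): P.append((pos+r.apply([sx*.0375,sy*.0885,-.097]),(0,255,255)))
    P.append((pos,(0,0,255)));return P
a=crop(D["side"],D["side"]["color"],pts(np.array([.16866,-.52325,.17367]),[-3.1025,-.4876,0],.047),100,340,100,100,4)
s=manip.get_state();c=manip.capture("side")
b=crop(c,c["color"],pts(s["tool_pos"],s["eef_rot"],.002),240,250,100,100,4)
cv2.imwrite("pics/ov.png",np.hstack([a,b]))
E
```

```text
(no output)
```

View pics/ov.png

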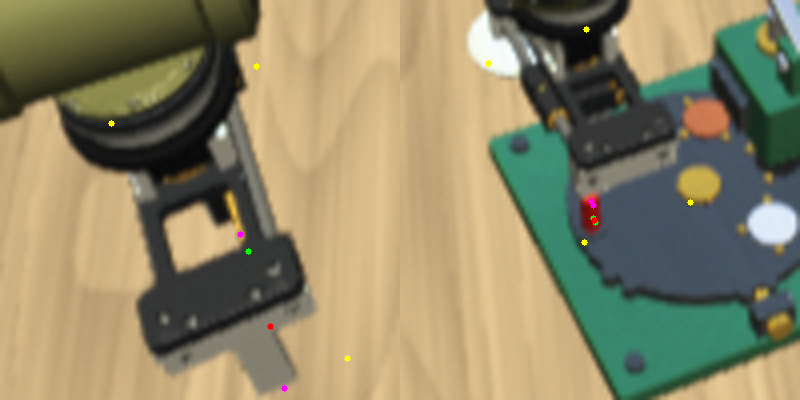

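In the overlay, the peg at right-pane (592,215) covers the predicted TCP. The visible finger tips sit about 20-25 mm above the predicted tip points in both panes, so the tips are probably over the peg. I'll open and feel my way down.

>>> drive_tool(
  moves=[
    [[0,0,0],[0,0,0],0.6],
    [[0,0,0],[0,0,0],0.5],
    [[0,0,0],[0,0,0],0.5],
    [[0,0,0],[0,0,0],0.5],
    [[0,0,0],[0,0,0],0.5],
    [[0,0,0.004],[0,0,0],0.5],
    [[0,0,0.003],[0,0,0],0.5],
    [[0,0,0.002],[0,0,0],0.5],
    [[0,0,0],[0,0,0],0.5],
  ],
)

```text
t: 3.6
tool_pos: [0.4559, -0.1562, 0.0415]
eef_rot: [-3.108, -0.455, 0.001]
force: [0.1, 0.1, 0.3]
gripper_width: 0.498
grip_force: 0.0
```

>>> drive_tool(
  moves=[
    [[0,0,0.002],[0,0,0],0.5],
    [[0,0,0.002],[0,0,0],0.5],
    [[0,0,0],[0,0,0],0.5],
  ],
)

```text
t: 3.85
tool_pos: [0.4561, -0.1562, 0.0378]
eef_rot: [-3.108, -0.455, 0.001]
force: [0.7, -0.4, -0.4]
gripper_width: 0.501
grip_force: 0.0
```

TCP is below the plate top with no contact, which confirms the tips sit higher than reported. I'll continue by feel.

>>> drive_tool(
  moves=[
    [[0,0,0.002],[0,0,0],0.5],
    [[0,0,0.002],[0,0,0],0.5],
    [[0,0,0.002],[0,0,0],0.5],
    [[0,0,0.0],[0,0,0],0.5],
  ],
)

```text
t: 4.18
tool_pos: [0.456, -0.1562, 0.0317]
eef_rot: [-3.108, -0.455, 0.001]
force: [-0.1, 0.4, 0.6]
gripper_width: 0.498
grip_force: 0.0
```

>>> drive_tool(
  moves=[
    [[0,0,0.002],[0,0,0],0.5],
    [[0,0,0.002],[0,0,0],0.5],
    [[0,0,0.0],[0,0,0],0.5],
  ],
)

```text
t: 4.43
tool_pos: [0.4561, -0.1562, 0.0277]
eef_rot: [-3.108, -0.455, 0.001]
force: [1.1, 0.0, 0.1]
gripper_width: 0.497
grip_force: 0.0
```

>>> drive_tool(
  moves=[
    [[0,0,0],[0,0,0],0.7],
    [[0,0,0],[0,0,0],0.8],
    [[0,0,0],[0,0,0],0.9],
    [[0,0,0],[0,0,0],1],
    [[0,0,0],[0,0,0],1],
    [[0,0,0],[0,0,0],1],
    [[0,0,0],[0,0,0],1],
  ],
)

```text
t: 5.02
tool_pos: [0.4561, -0.1558, 0.0282]
eef_rot: [-3.108, -0.455, 0.0]
force: [-1.4, 4.7, 3.4]
gripper_width: 0.141
grip_force: 25.0
```

Peg gripped: 13 mm opening, 25 N. Now I'll turn the plate.

>>> drive_tool(
  moves=[
    [[0,-0.001,0],[0,0,0.006],1],
    [[0,-0.002,0],[0,0,0.014],1],
    [[0,-0.003,0],[0,0,0.019],1],
    [[0.0002,-0.0034,0],[0,0,0.023],1],
    [[0.0003,-0.0039,0],[0,0,0.027],1],
    [[0.0004,-0.0044,0],[0,0,0.03],1],
    [[0.0006,-0.0047,0],[0,0,0.033],1],
    [[0.0007,-0.005,0],[0,0,0.035],1],
    [[0.0009,-0.0052,0],[0,0,0.036],1],
    [[0.0011,-0.0054,0],[0,0,0.038],1],
    [[0.0012,-0.0054,0],[0,0,0.038],1],
    [[0.0014,-0.0054,0],[0,0,0.038],1],
  ],
)

```text
t: 6.02
tool_pos: [0.4561, -0.1079, 0.0281]
eef_rot: [3.14, -0.077, -0.0]
force: [-2.1, -4.3, -0.2]
gripper_width: 0.142
grip_force: 25.0
```

```bash
python3 - <<'E'
from h import *
s=manip.get_state();p=R.from_euler("z",-YAW).apply(s["tool_pos"]-HUB);print(p,np.hypot(*p[:2]),np.degrees(np.arctan2(p[1],p[0])),s["force"],s["gripper_width"])
E
```

```text
[-0.07109723  0.04601136  0.02812418] 0.08468684217563915 147.0906304803949 [-2.11498861 -4.25987202 -0.17804621] 0.1419313882945717
```

>>> drive_tool(
  moves=[
    [[0.0015,-0.0053,0],[0,0,0.038],1],
    [[0.0016,-0.0051,0],[0,0,0.036],1],
    [[0.0016,-0.0048,0],[0,0,0.035],1],
    [[0.0016,-0.0045,0],[0,0,0.033],1],
    [[0.0016,-0.0041,0],[0,0,0.03],1],
    [[0.0015,-0.0036,0],[0,0,0.027],1],
    [[0.0013,-0.0031,0],[0,0,0.023],1],
    [[0.0011,-0.0025,0],[0,0,0.019],1],
    [[0.0009,-0.0019,0],[0,0,0.014],1],
    [[0.0005,-0.0012,0],[0,0,0.009],1],
    [[0.0002,-0.0004,0],[0,0,0.003],1],
    [[0,0,0],[0,0,0],1],
  ],
)

```text
t: 7.02
tool_pos: [0.4756, -0.0738, 0.028]
eef_rot: [-3.103, 0.49, -0.001]
force: [3.0, 2.6, -4.0]
gripper_width: 0.144
grip_force: 25.0
```

```bash
python3 - <<'E'
from h import *
s=manip.get_state();p=R.from_euler("z",-YAW).apply(s["tool_pos"]-HUB);print(p,np.hypot(*p[:2]),np.degrees(np.arctan2(p[1],p[0])),s["force"],s["gripper_width"])
E
```

```text
[-0.04262834  0.07302041  0.02803163] 0.08455267840004357 120.27581427866677 [ 2.98935146  2.55830111 -3.95131615] 0.14403528553791003
```

>>> drive_tool(
  moves=[
    [[0,0,0],[0,0,0],0.8],
    [[0,0,0],[0,0,0],0.6],
    [[0,0,0],[0,0,0],0.6],
    [[0,0,0],[0,0,0],0.6],
    [[0,0,-0.01],[0,0,0],0.6],
    [[0,0,-0.03],[0,0,0],0.6],
    [[-0.02,0,-0.035],[0,0,0],0.6],
    [[-0.02,0,-0.04],[0,0,0],0.6],
    [[-0.025,0.0,-0.04],[0,0,0],0.6],
    [[-0.025,0,-0.04],[0,0,0],0.5],
    [[-0.02,0,-0.04],[0,0,0],0.4],
    [[-0.01,0,-0.04],[0,0,0],0.2],
  ],
)

```text
t: 8.02
tool_pos: [0.3669, -0.039, 0.2908]
eef_rot: [3.103, -0.49, 0.001]
force: [1.0, -0.3, -0.4]
gripper_width: 0.575
grip_force: 0.0
```

```bash
python3 - <<'E'
from h import *
s=manip.get_state();print(s["tool_pos"])
C={n:manip.capture(n) for n in("side","top")}
def cen(c,lo,hi,P,r):
    u=proj(c,P);h=cv2.cvtColor(c["color"],cv2.COLOR_RGB2HSV);m=cv2.inRange(h,lo,hi)
    if lo[0]==0: m|=cv2.inRange(h,(174,lo[1],lo[2]),(180,255,255)) if lo[1] else m
    w=np.zeros_like(m);cv2.circle(w,tuple(int(v) for v in u),r,255,-1);m&=w
    k,l,st,ce=cv2.connectedComponentsWithStats(m)
    if k<2:return u,None
    i=1+np.argmax(st[1:,4]);return u.round(1),ce[i].round(1),st[i,4]
a=np.radians(120)
for n,c in C.items():
    print(n,"peg",cen(c,(0,150,80),(5,255,255),press2w(.085*np.cos(a),.085*np.sin(a),.065),14))
    print(n,"copper",cen(c,(5,120,60),(14,255,255),press2w(.065,0,.045),10))
    print(n,"silver",cen(c,(0,0,170),(180,60,255),press2w(.065*np.cos(a),-.065*np.sin(a),.045),10))
    print(n,"ball",cen(c,(0,0,0),(180,255,45),[.557,.0285,.261],12))
c=C["side"];cv2.imwrite("pics/s4.png",cv2.resize(c["color"][190:350,230:390,::-1],None,fx=3.7,fy=3.7,interpolation=cv2.INTER_CUBIC))
E
```

```text
[ 0.36692793 -0.03904887  0.29075988]
side peg (array([291.2, 279.1]), array([290.8, 279.6]), np.int32(40))
side copper (array([334.7, 288.3]), array([334.2, 290.9]), np.int32(35))
side silver (array([312.8, 313.4]), array([312.4, 313.2]), np.int32(107))
side ball (array([311.8, 203.4]), array([311.3, 203.5]), np.int32(58))
top peg (array([335. , 269.6]), array([335., 269.]), np.int32(21))
top copper (array([350.05552668, 226.04137539]), None)
top silver (array([378.5, 254.4]), array([378.5, 253.9]), np.int32(81))
top ball (array([296.7, 232.5]), array([296.8, 231.8]), np.int32(83))
```

View pics/s4.png

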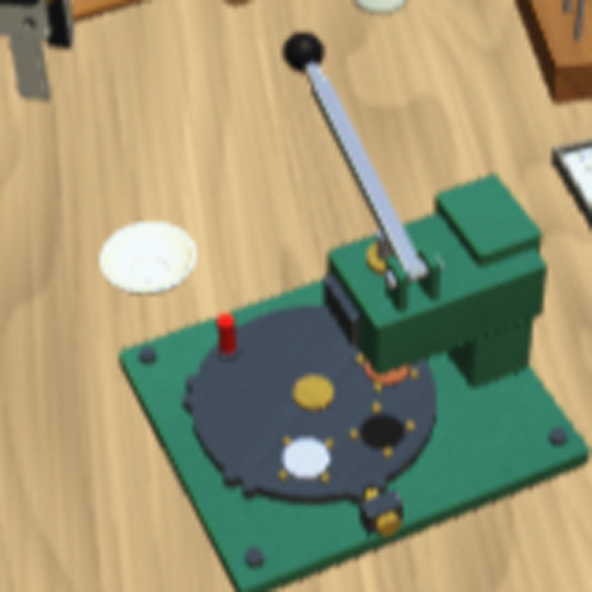

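Peg, silver and copper match the -60° pose within a pixel; the copper edge shows under the punch at crop (388,372). The lever is untouched, with the ball at (303,50). Before gripping the ball I'll check the wrist joint.

```bash
python3 -c "
from h import *
print(manip.get_state()['joints'].round(2))"
```

```text
[-0.21 -0.19  1.76 -0.    1.56  1.68]
```

>>> drive_tool(
  moves=[
    [[0,0,-0.02],[0,0,-0.121],0.2],
    [[0,0,-0.01],[0,0,-0.121],0.2],
    [[0,0,0],[0,0,-0.121],0.2],
    [[0,0,0],[0,0,-0.121],0.2],
    [[0,0,0],[0,0,-0.121],0.2],
    [[0,0,0],[0,0,-0.121],0.2],
    [[0,0,0],[0,0,-0.121],0.2],
    [[0,0,0],[0,0,-0.121],0.2],
    [[0,0,0],[0,0,-0.121],0.2],
    [[0,0,0],[0,0,-0.121],0.2],
    [[0,0,0],[0,0,-0.121],0.2],
    [[0,0,0],[0,0,-0.121],0.2],
  ],
)

```text
t: 9.12
tool_pos: [0.3691, -0.0397, 0.3183]
eef_rot: [-2.641, -1.702, 0.0]
force: [-0.4, 0.4, 0.9]
gripper_width: 0.801
grip_force: 0.0
```

>>> drive_tool(
  moves=[
    [[0,0,0],[0,0,-0.121],0.2],
    [[0,0,0],[0,0,-0.121],0.2],
    [[0,0,0],[0,0,-0.121],0.2],
    [[0,0,0],[0,0,-0.121],0.2],
    [[0,0,0],[0,0,-0.121],0.2],
    [[0,0,0],[0,0,-0.121],0.2],
    [[0,0,0],[0,0,0],0.2],
    [[0,0,0],[0,0,0],0.2],
  ],
)

```text
t: 9.78
tool_pos: [0.3692, -0.0397, 0.3184]
eef_rot: [-1.877, -2.519, 0.0]
force: [-0.3, 0.2, -0.9]
gripper_width: 0.8
grip_force: 0.0
```

```bash
python3 - <<'E'
from h import *
s=manip.get_state();r=R.from_rotvec(s["eef_rot"]).as_matrix()
print(s["tool_pos"],s["joints"].round(2),r.round(3)[:,1],np.degrees(np.arctan2(r[1,1],r[0,1])),delta([.557,.0285,.2607-.044]))
E
```

```text
[ 0.36919914 -0.03971939  0.31835771] [-0.21 -0.19  1.71 -0.    1.62 -0.5 ] [ 0.958  0.286 -0.   ] 16.622381865517802 [0.01164849 0.19947199 0.10164928]
```

>>> drive_tool(
  moves=[
    [[0.001,0.02,0],[0,0,0],0.2],
    [[0.001,0.03,0],[0,0,0],0.2],
    [[0.002,0.035,0],[0,0,0],0.2],
    [[0.002,0.035,0],[0,0,0],0.2],
    [[0.002,0.035,0],[0,0,0],0.2],
    [[0.002,0.03,0],[0,0,0],0.2],
    [[0.0015,0.0145,0],[0,0,0],0.2],
    [[0,0,0.01],[0,0,0],0.2],
    [[0,0,0.02],[0,0,0],0.2],
    [[0,0,0.01],[0,0,0],0.2],
    [[0,0,0],[0,0,0],0.2],
    [[0,0,0],[0,0,0],0.2],
  ],
)

```text
t: 10.78
tool_pos: [0.5565, 0.0289, 0.2786]
eef_rot: [-1.874, -2.521, 0.0]
force: [0.6, -1.2, 0.2]
gripper_width: 0.797
grip_force: 0.0
```

```bash
python3 - <<'E'
from h import *
s=manip.get_state();print(delta([.557,.0285,.2607-.044]),s["force"])
E
```

```text
[-0.00054756  0.00041     0.06186296] [ 0.60438086 -1.15282944  0.18723594]
```

>>> drive_tool(
  moves=[
    [[0,0,0.015],[0,0,0],0.2],
    [[0,0,0.015],[0,0,0],0.2],
    [[0,0,0.015],[0,0,0],0.2],
    [[0,0,0.01],[0,0,0],0.2],
    [[0,0,0.005],[0,0,0],0.2],
    [[0,0,0],[0,0,0],0.3],
  ],
)

```text
t: 11.28
tool_pos: [0.5567, 0.029, 0.2182]
eef_rot: [-1.872, -2.522, 0.0]
force: [0.3, 0.1, -0.1]
gripper_width: 0.759
grip_force: 0.0
```

>>> drive_tool(
  moves=[
    [[0,0,0],[0,0,0],0.45],
    [[0,0,0],[0,0,0],0.55],
    [[0,0,0],[0,0,0],0.65],
    [[0,0,0],[0,0,0],0.75],
    [[0,0,0],[0,0,0],0.85],
    [[0,0,0],[0,0,0],1],
    [[0,0,0],[0,0,0],1],
  ],
  squeeze=45,
)

```text
t: 11.87
tool_pos: [0.5573, 0.0293, 0.2186]
eef_rot: [1.871, 2.522, 0.001]
force: [3.3, 2.1, 0.5]
gripper_width: 0.321
grip_force: 45.0
```

>>> drive_tool(
  moves=[
    [[0.0008,0,0.0024],[0,0,0],1],
    [[0.0016,0,0.0048],[0,0,0],1],
    [[0.0015,0,0.0048],[0,0,0],1],
    [[0.0014,0,0.0048],[0,0,0],1],
    [[0.0012,0,0.0049],[0,0,0],1],
    [[0.0011,0,0.0049],[0,0,0],1],
    [[0.001,0,0.0049],[0,0,0],1],
    [[0.0009,0,0.005],[0,0,0],1],
    [[0.0007,0,0.005],[0,0,0],1],
    [[0.0006,0,0.005],[0,0,0],1],
    [[0.0005,0,0.005],[0,0,0],1],
    [[0.0004,0,0.005],[0,0,0],1],
  ],
)

```text
t: 12.87
tool_pos: [0.5539, 0.0408, 0.1616]
eef_rot: [1.871, 2.522, 0.002]
force: [5.3, 1.9, 3.1]
gripper_width: 0.325
grip_force: 45.0
```

>>> drive_tool(
  moves=[
    [[0.0003,0,0.004],[0,0,0],1],
    [[0.0002,0,0.004],[0,0,0],1],
    [[0.0001,0,0.004],[0,0,0],1],
    [[0,0,0.003],[0,0,0],1],
    [[0,0,0.002],[0,0,0],1],
    [[0,0,0.002],[0,0,0],1],
    [[0,0,0],[0,0,0],1],
  ],
)

```text
t: 13.45
tool_pos: [0.5538, 0.0412, 0.1426]
eef_rot: [1.871, 2.522, 0.002]
force: [5.2, 2.6, 3.4]
gripper_width: 0.319
grip_force: 45.0
```

>>> drive_tool(
  moves=[
    [[0,0,0.0015],[0,0,0],1],
    [[0,0,0.0015],[0,0,0],1],
    [[0,0,0],[0,0,0],1],
  ],
)

```text
t: 13.7
tool_pos: [0.5538, 0.0412, 0.1397]
eef_rot: [1.871, 2.522, 0.002]
force: [5.1, 1.9, 3.2]
gripper_width: 0.322
grip_force: 45.0
```

>>> drive_tool(
  moves=[
    [[0,0,0.0015],[0,0,0],1],
    [[0,0,0.0015],[0,0,0],1],
    [[0,0,0],[0,0,0],1],
  ],
)

```text
t: 13.95
tool_pos: [0.5538, 0.0411, 0.1367]
eef_rot: [1.871, 2.522, 0.002]
force: [5.7, 1.7, 4.5]
gripper_width: 0.324
grip_force: 45.0
```

>>> drive_tool(
  moves=[
    [[0,0,0.001],[0,0,0],1],
    [[0,0,0.001],[0,0,0],1],
    [[0,0,0],[0,0,0],1],
  ],
)

```text
t: 14.2
tool_pos: [0.5538, 0.041, 0.1348]
eef_rot: [1.871, 2.522, 0.001]
force: [5.4, 1.7, 3.4]
gripper_width: 0.32
grip_force: 45.0
```

>>> drive_tool(
  moves=[
    [[0,0,0.001],[0,0,0],1],
    [[0,0,0.001],[0,0,0],1],
    [[0,0,0.001],[0,0,0],1],
    [[0,0,0],[0,0,0],1],
  ],
)

```text
t: 14.53
tool_pos: [0.5539, 0.0409, 0.1318]
eef_rot: [1.871, 2.522, 0.001]
force: [5.3, 1.0, 4.3]
gripper_width: 0.322
grip_force: 45.0
```

>>> drive_tool(
  moves=[
    [[-0.0001,0,0.001],[0,0,0],1],
    [[-0.0001,0,0.001],[0,0,0],1],
    [[-0.0001,0,0.001],[0,0,0],1],
    [[0,0,0],[0,0,0],1],
  ],
)

```text
t: 14.87
tool_pos: [0.5539, 0.0409, 0.129]
eef_rot: [1.871, 2.522, 0.002]
force: [5.3, 2.6, 5.7]
gripper_width: 0.322
grip_force: 45.0
```

>>> drive_tool(
  moves=[
    [[-0.0001,0,0.001],[0,0,0],1],
    [[-0.0001,0,0.001],[0,0,0],1],
    [[0,0,0],[0,0,0],1],
  ],
)

```text
t: 15.12
tool_pos: [0.554, 0.0407, 0.1276]
eef_rot: [1.871, 2.522, 0.002]
force: [1.3, 4.3, 12.6]
gripper_width: 0.32
grip_force: 45.0
```

Contact felt. I'll go a little firmer, then hold.

>>> drive_tool(
  moves=[
    [[0,0,0.001],[0,0,0],1],
    [[0,0,0],[0,0,0],1],
    [[0,0,0],[0,0,0],1],
    [[0,0,0],[0,0,0],1],
  ],
)

```text
t: 15.45
tool_pos: [0.554, 0.0407, 0.1271]
eef_rot: [1.871, 2.522, 0.002]
force: [0.4, 2.4, 15.3]
gripper_width: 0.322
grip_force: 45.0
```

>>> drive_tool(
  moves=[
    [[0,0,0.0007],[0,0,0],1],
    [[0,0,0],[0,0,0],1],
    [[0,0,0],[0,0,0],1],
    [[0,0,0],[0,0,0],1],
    [[0,0,0],[0,0,0],1],
    [[0,0,0],[0,0,0],1],
    [[0,0,0],[0,0,0],1],
    [[0,0,0],[0,0,0],1],
    [[0,0,0],[0,0,0],1],
    [[0,0,0],[0,0,0],1],
  ],
)

```text
t: 16.28
tool_pos: [0.5541, 0.0406, 0.1267]
eef_rot: [1.871, 2.521, 0.002]
force: [-1.4, 2.3, 17.6]
gripper_width: 0.324
grip_force: 45.0
```

Firm and steady, held 0.8 s. Now I'll ease up along the arc.

>>> drive_tool(
  moves=[
    [[0.0002,0,-0.002],[0,0,0],1],
    [[0.0004,0,-0.004],[0,0,0],1],
    [[0.0005,0,-0.005],[0,0,0],1],
    [[0.0004,0,-0.005],[0,0,0],1],
    [[0.0003,0,-0.005],[0,0,0],1],
    [[0.0001,0,-0.005],[0,0,0],1],
    [[-0.0001,0,-0.005],[0,0,0],1],
    [[-0.0002,0,-0.005],[0,0,0],1],
    [[-0.0003,0,-0.005],[0,0,0],1],
    [[-0.0005,0,-0.005],[0,0,0],1],
    [[-0.0006,0,-0.005],[0,0,0],1],
    [[-0.0007,0,-0.005],[0,0,0],1],
  ],
)

```text
t: 17.28
tool_pos: [0.5541, 0.0398, 0.1811]
eef_rot: [1.872, 2.522, 0.001]
force: [7.5, 0.6, 0.6]
gripper_width: 0.322
grip_force: 45.0
```

```bash
python3 - <<'E'
from h import *
print(delta([.5573,.0293,.2186]),manip.get_state()["force"])
E
```

```text
[-1.10225727e-02  1.38705441e-05 -3.74440004e-02] [7.54891589 0.64098634 0.60471222]
```

>>> drive_tool(
  moves=[
    [[-0.0008,0,-0.004],[0,0,0],1],
    [[-0.0009,0,-0.004],[0,0,0],1],
    [[-0.001,0,-0.004],[0,0,0],1],
    [[-0.001,0,-0.004],[0,0,0],1],
    [[-0.0012,0,-0.004],[0,0,0],1],
    [[-0.0013,0,-0.004],[0,0,0],1],
    [[-0.0014,0,-0.004],[0,0,0],1],
    [[-0.0015,0,-0.004],[0,0,0],1],
    [[-0.0016,0,-0.0035],[0,0,0],1],
    [[0,0,-0.001],[0,0,0],1],
    [[0,0,0],[0,0,0],1],
    [[0,0,0],[0,0,0],1],
  ],
)

```text
t: 18.28
tool_pos: [0.557, 0.03, 0.2169]
eef_rot: [1.872, 2.523, 0.001]
force: [8.5, 2.6, -1.9]
gripper_width: 0.322
grip_force: 45.0
```

>>> drive_tool(
  moves=[
    [[0,0,0],[0,0,0],0.65],
    [[0,0,0],[0,0,0],0.55],
    [[0,0,0],[0,0,0],0.45],
    [[0,0,0],[0,0,0],0.35],
    [[0,0,0],[0,0,0],0.2],
    [[0,0,0],[0,0,0],0.2],
    [[0,0,0],[0,0,0],0.2],
    [[0,0,-0.01],[0,0,0],0.2],
    [[0,0,-0.02],[0,0,0],0.2],
    [[0,0,-0.03],[0,0,0],0.2],
    [[0,0,-0.035],[0,0,0],0.2],
    [[0,0,-0.03],[0,0,0],0.2],
  ],
)

```text
t: 19.28
tool_pos: [0.5564, 0.0297, 0.3457]
eef_rot: [1.871, 2.522, 0.001]
force: [0.6, -0.5, 0.6]
gripper_width: 0.799
grip_force: 0.0
```

>>> drive_tool(
  moves=[
    [[0,-0.02,0],[0,0,0],0.2],
    [[0,-0.03,0],[0,0,0],0.2],
    [[0,-0.035,0],[0,0,0],0.2],
    [[0,-0.035,0],[0,0,0],0.2],
    [[0,-0.035,0],[0,0,0],0.2],
    [[0,-0.02,0],[0,0,0],0.2],
    [[0,0,0],[0,0,0],0.2],
    [[0,0,0],[0,0,0],0.2],
  ],
)

```text
t: 19.95
tool_pos: [0.389, -0.0212, 0.3439]
eef_rot: [1.872, 2.52, 0.002]
force: [0.8, 0.3, -0.4]
gripper_width: 0.802
grip_force: 0.0
```

```bash
python3 - <<'E'
from h import *
c=manip.capture("side")
def cen(lo,hi,P,r):
    u=proj(c,P);h=cv2.cvtColor(c["color"],cv2.COLOR_RGB2HSV);m=cv2.inRange(h,lo,hi)
    w=np.zeros_like(m);cv2.circle(w,tuple(int(v) for v in u),r,255,-1);m&=w
    k,l,st,ce=cv2.connectedComponentsWithStats(m);i=1+np.argmax(st[1:,4]);return ce[i].round(1),st[i,4]
a=np.radians(120)
print("peg",cen((0,150,80),(5,255,255),press2w(.085*np.cos(a),.085*np.sin(a),.065),14),"was 290.8 279.6")
print("copper",cen((5,120,60),(14,255,255),press2w(.065,0,.045),10),"was 334.2 290.9 35")
print("silver",cen((0,0,170),(180,60,255),press2w(.065*np.cos(a),-.065*np.sin(a),.045),10),"was 312.4 313.2")
print("ball",cen((0,0,0),(180,255,45),[.557,.0285,.261],12),"was 311.3 203.5")
print(cen((0,0,190),(180,50,255),[.4185,.0626,.022],20),"dish was 269.6 259.0")
E
```

```text
peg (array([290.7, 279.2]), np.int32(36)) was 290.8 279.6
copper (array([334.2, 290.9]), np.int32(35)) was 334.2 290.9 35
silver (array([312.4, 313.2]), np.int32(107)) was 312.4 313.2
ball (array([311.3, 203.5]), np.int32(57)) was 311.3 203.5
(array([269.6, 259. ]), np.int32(402)) dish was 269.6 259.0
```

Everything is in place, so I'll hand in.

```bash
python3 -c "
from cell import manip
print(manip.job_done())"
```

```text
the job is handed in; nothing more can be done
None
```

I handed the job in at about 20 s: the copper was turned home under the punch, pressed firmly for 0.8 s (about 65 N at the punch, estimated from the handle force), and the lever eased back to rest; the last side-camera check showed copper, silver, lever ball and dish unmoved, but no verdict came back.

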